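# Clear a wet panel off the sanding-supplies case, then try its catch and hold the lid open

### The arm

A 6-joint arm with a two-finger parallel gripper is mounted at the origin on the work surface. World frame = base frame: x ahead of the robot, y to its left, z up, the work surface at z = 0. Lengths are in m, angles in rad, forces in N, time in s.
With the tool pointing down it reaches from about 0.425 to 0.95 m from the base axis. Payload 3.5 kg.
Tool frame: the origin (TCP) lies on the centre line of the jaws, within the pads' length; the fingertips stand 14 mm ahead of it and the grasp point (between the pads) lies 5 mm behind it (tips_ahead is the distance from the TCP to the fingertips, in m); y points along the fingers, z is the direction in which the jaws open and shut, and the axes are right-handed (so a half turn about y gives the same grasp; the last joint's range is limited). The gripper opens to 85 mm and grips with 20 to 120 N. Pads are 22 mm wide; open, the fingers measure 114 mm over their backs; the gripper's body (76 mm by 85 mm) begins 54 mm behind the grasp point. The pads swing forward as they close: fully open they stand 13 mm farther back than shut.
Start: joints at [-1.35, 0.286, 1.577, -0, 1.279, -0.15], TCP at [0.245, -0.629, 0.245] pointing down, gripper open.
Joint ranges: [-2.77, 2.77], [-0.9, 2.22], [0.21, 2.48], [-1.53, 4.67], [0.24, 2.81], [-2.84, 2.84]. Speed limits (rad/s): [2.79, 2.79, 3.14, 3.14, 3.14, 3.14].

### API

Orientations are given as a unit quaternion [x, y, z, w].
In Python, from plant import get_state, read_camera, sign_off, tips_ahead gives the robot as it stands.
- The arm moves only by the tool send_rows, never from a script. Its argument "plan" is a list of rows, each a list of 2 entries, a list of its own where there are three numbers: the shift along the tool's x, y, z in units of 12 cm (1.0 is 12 cm), then the turn, a rotation vector about the tool's x, y, z in units of 360 degrees (1.0 is 360 degrees). In form: [[[tx, ty, tz], [rx, ry, rz]], ...]. A call has 1 to 12 rows; each row shifts and turns the commanded pose from where the row before left it, along the tool's axes as they then stand; what a row does not reach is not made up. A row lasts 1/10 s, in which the tool goes at most 50 mm and 8.59 degrees, less where a joint would pass 70% of its speed; a pose out of reach is approached as far as the arm can. A call with a number of a shift or a turn outside -1 to 1 is refused whole. A call with a gripper value outside its range is refused whole. "gripper" is the closure, from 0 (fully open) to 1 (shut), set as the call begins (left out, the last holds). The fingers move at their own pace and stop on an object; "grip_force" is the grip in N (left out, the last holds). Time passes only in rows, so rows that do not move let the fingers close. It gives the time, the measured TCP pose, the force and the opening at its end, in the units of the state.
- get_state(): the state, without advancing time (a new reading comes with each control period).
- read_camera(name): name is "side" or "top" or "wrist"; returns a dict with "img" (400x640x3 uint8, blue, green, red), "fx", "fy", "cx", "cy" (pixels), "world_from_camera" (4x4, takes a point from camera to world coordinates); the wrist camera has in their place "mount" (4x4, takes a point from camera to tool coordinates, whose origin is the TCP and whose axes are the tool frame's). Camera axes: x right, y down, z forward; pixel columns grow to the right and rows downward; lengths in m; the calibration is good to about 2 mm. The wrist camera is an equidistant fisheye: a pixel r from the principal point sees the ray r / f radians off the axis. A picture is of the moment at which its call begins: read the wrist's pose just before it. There is no depth.
- sign_off(): hands the job in, once; it reports no verdict.
The state is a dict: "time": time; "qpos": joint angles; "dq": joint speeds; "joint_efforts": joint torques, N m; "eef_pos": TCP position; "tcp_rot": TCP orientation; "contact_force": force on the tool from outside, world axes, zero at the start; "wrist_torque": the same for the moment, N m; "opening": opening from 0.0 (shut) to 1.0 (fully open).
Only numpy, scipy, OpenCV 4.12 (cv2) and the standard library are available. Lean on these libraries where they do the work, as an engineer would, in place of code of your own. Each camera call takes 0.05 s, during which the arm holds its last target. There are 200 camera calls.

### The job

A freshly lacquered wooden panel was left to dry on the lid of the plywood case: pick it up by its edges only, never touching its wet face, and set it down (do not drop it) centred and lined up on the two strips of the drying rack beside the case. Then, before touching the release slide, give the lid handle a gentle tug to find out whether the hidden catch holds it; if it does, let the lid down and push the release slide on the front all the way to free it. Lift the lid at least 50 degrees and finish while holding it there, because it falls shut by itself; leave the other things alone.

Things in the scene. Friction and masses are not known exactly. Their poses are not given: they have to be found in the camera images.
- case: Fixed plywood case, 240 (x) x 220 (y) x 90 mm tall without its lid; origin at the centre of its underside on the table, z up. Its front, with the latch, faces its -x; its lid is hinged along the upper rear (+x) edge.
- lid_handle (a point): Centre of the steel bar handle on the lid: a round bar 12 mm thick, 90 mm long along the lid's y, on a post at each end, 30 mm in from the lid's front edge. With the lid closed the bar's axis is 40 mm above the lid's top and 139.5 mm above the table; 34 mm of room under it. The frame turns with the lid.
- lid_hinge (a point): Centre of the lid's hinge line (fixed to the case, its y axis is the hinge axis), 120 mm behind the case's centre, 90 mm above the table. The handle bar lies 210 mm in front of the hinge line and 49 mm above it when closed.
- lid_top (a point): Point on the lid's top face midway between its two strips, 95 mm in front of the hinge, 99.5 mm above the table when closed. The lid is a 9 mm plywood board, 240 x 220 mm, 0.28 to 0.46 kg. The strips, 36 (x) x 12 (y) x 16 mm tall, are glued on 36 mm either side of this point in y; the panel lies across them at the start.
- lid (a joint): Lid angle in rad: 0 closed, grows as the front is lifted, stop at 1.35. It falls shut when let go. If the hidden catch holds, the lid lifts only about 0.04 rad (9 mm at the handle) and then stops hard; if free, it keeps lifting.
- latch: Grey latch housing fixed on the front wall of the case, 34 (x) x 110 (y) x 35 mm, its top 82 mm above the table; its frame coincides with the case's. Hidden inside is a tongue that may or may not hold the lid; it cannot be seen from outside.
- release_tab (a point): Centre of the release slide: an upright steel tab 20 (x) x 12 (y) x 28 mm tall on top of the latch housing (from 82.5 to 110.5 mm above the table), 137 mm in front of the case's centre. It is pushed toward the case's +y.
- release (a joint): Travel of the release slide in m, 0 at rest, stop at 0.027, toward the case's +y. It takes about 3 N and stays where it is left; it is at 0 at the start whether or not the catch holds. Pushed past 0.020 with the lid down, it frees the lid for good.
- panel_center (a point): Centre of the loose lacquered panel, 50 (x) x 110 (y) x 8 mm, about 40 g, with x, y along its sides and z up. It lies flat with its centre 119.5 mm above the table, 20 mm above the lid; the strips touch it only near its ends, so both long edges are free at the middle. Grip it across the 50 mm.
- panel: The same panel; origin at the centre of its underside.
- panel_face: The wet face of that panel: all of its top and underside except a 5 mm rim along the edges. Origin at the panel's centre. Fingers must not touch it.
- rack: Fixed drying rack: plywood block 100 (x) x 150 (y) x 30 mm, with two wooden strips on top, each 70 (x) x 12 (y) x 16 mm tall, 36 mm either side of its middle in y. Origin at the centre of its underside on the table. The panel's long side (y) goes along the rack's y, either way round.
- rack_top (a point): Point midway between the rack's strips, level with their tops, 46 mm above the table: the middle of the panel's underside goes here.
- sanding_block: Cork sanding block, 60 x 110 x 30 mm, loose; origin at its underside. To be left alone.
- glue: White glue bottle, 56 mm across, 150 mm tall, loose; origin at its underside. To be left alone.
- lacquer: Metal can, 80 mm across, 90 mm tall, loose; origin at its underside. To be left alone.
Things that resemble listed ones, but are neither listed nor needed, are in the scene too. There is more than one size of the rack; the one meant has the size given above.

How it is judged:
By the outcome, as a careful person would: the job done as asked, in the order asked, and still so for the second after the job is handed in, while the arm keeps its last pose, push and grip.
It also fails if it takes over 72 s, if anything falls off the work surface, if the arm or the gripper's body presses on something with over 40 N, if the wrist force passes 120 N, or if a joint passes its speed limit or range.

## Working session

There is one attempt and no reset: what is moved stays moved. The work goes in short steps, Python scripts to look and compute and a tool call to move; the robot and the scene stay as the last step left them, time stands still between calls to the robot, and variables do not carry over. Pictures are saved under pics/ and viewed, about 8 in all and at most 12, crops included, and the job is handed in when it is done.

Besides the shell and the picture viewer there is one more tool, called after "Request:" by a JSON object that holds its "api" and its "payload". send_rows: Moves the arm, as the interface text tells. Its arguments: {"type":"object","properties":{"plan":{"type":"array"},"gripper":{"type":"number"},"grip_force":{"type":"number"}},"required":["plan"]}

```bash
mkdir -p pics; ls; python3 - <<'E'
from plant import *
import cv2,numpy as np
s=get_state();print({k:np.round(v,3).tolist() for k,v in s.items()})
for n in("top","side"):
    r=read_camera(n);cv2.imwrite(f"pics/{n}0.png",r["img"]);np.savez(f"pics/{n}0.npz",**r)
    print(n,r["fx"],r["fy"],r["cx"],r["cy"],np.round(r["world_from_camera"],4).tolist())
print(tips_ahead if not callable(tips_ahead) else tips_ahead())
E
```

```text
pics
{'time': 0.0, 'qpos': [-1.35, 0.287, 1.578, 0.0, 1.279, -0.15], 'dq': [-0.001, -0.001, -0.002, 0.0, -0.001, -0.002], 'joint_efforts': [-0.0, -40.598, -29.262, -0.0, 0.006, 0.0], 'eef_pos': [0.244, -0.629, 0.244], 'tcp_rot': [-0.13, 0.696, -0.694, 0.13], 'contact_force': [-0.015, 0.776, 0.251], 'wrist_torque': [0.018, 0.039, 0.021], 'opening': 1.004}
top 439.4997484482257 439.4997484482257 320.6654707181755 202.15646586126186 [[-0.008, -0.9849, 0.1728, 0.4069], [-0.9999, 0.0092, 0.0066, 0.0177], [-0.0081, -0.1727, -0.9849, 1.3111], [0.0, 0.0, 0.0, 1.0]]
side 370.47726682523404 370.47726682523404 323.2484115714419 206.70512534718242 [[-0.925, -0.2926, 0.2424, 0.3369], [-0.3795, 0.6812, -0.626, 0.7061], [0.018, -0.671, -0.7412, 0.9393], [0.0, 0.0, 0.0, 1.0]]
0.014
```

View pics/top0.png

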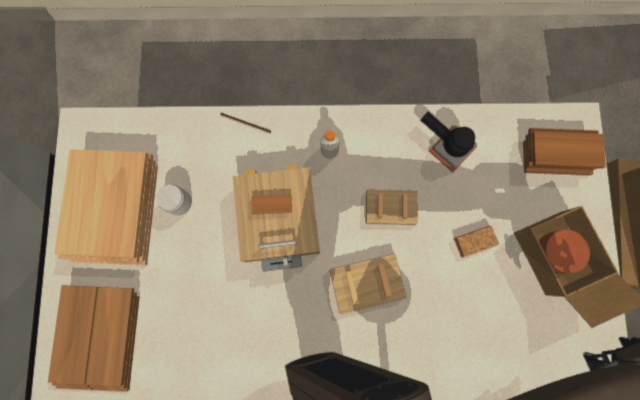

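View pics/side0.png

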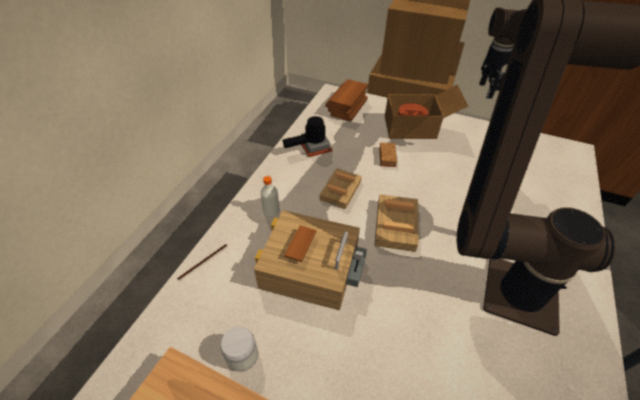

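The top view shows the case at about (277,215), with the panel at (271,204), the handle at (278,243) and the release tab at (286,262). There are two rack candidates. A is at (391,207), about 52x34 px, or 150x100 mm at this scale. B is at (368,283), about 70x45 px and too large. A fits; I'll confirm it in an enlarged crop.

```bash
cat > h.py <<'E'
import numpy as np,cv2
from plant import *
from scipy.spatial.transform import Rotation as R
def load(n): return dict(np.load(f"pics/{n}.npz"))
def ray(r,uv):
    T=r["world_from_camera"];uv=np.atleast_2d(uv).astype(float)
    d=np.c_[(uv[:,0]-r["cx"])/r["fx"],(uv[:,1]-r["cy"])/r["fy"],np.ones(len(uv))]@T[:3,:3].T
    return T[:3,3],d
def plane(r,uv,z):
    o,d=ray(r,uv);return o+d*((z-o[2])/d[:,2])[:,None]
def proj(r,P):
    T=r["world_from_camera"];q=(np.atleast_2d(P)-T[:3,3])@T[:3,:3]
    return np.c_[r["cx"]+r["fx"]*q[:,0]/q[:,2],r["cy"]+r["fy"]*q[:,1]/q[:,2]]
E
python3 - <<'E'
from h import *
im=cv2.imread("pics/top0.png")
c=cv2.resize(im[155:305,225:425],None,fx=4,fy=4,interpolation=cv2.INTER_CUBIC);cv2.imwrite("pics/c1.png",c)
E
```

```text
(no output)
```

View pics/c1.png

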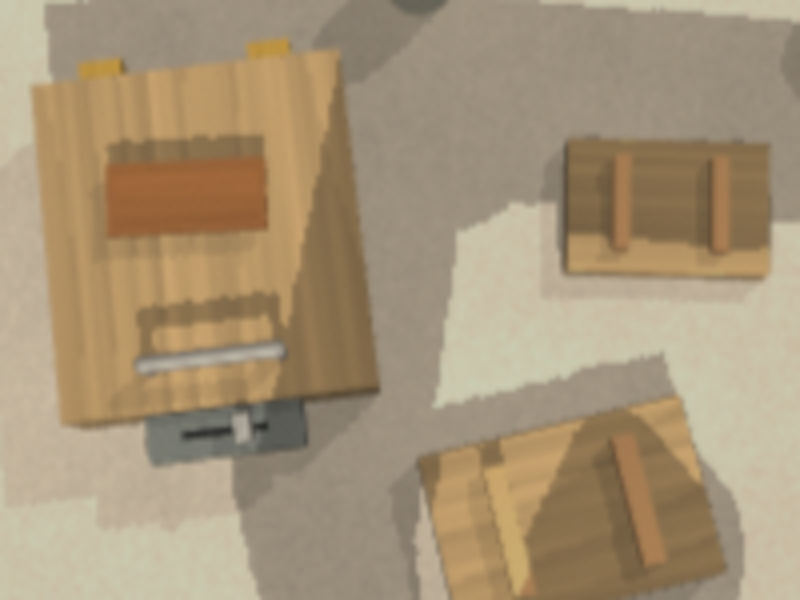

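The crop shows A with its strips at crop x 622 and 720. Both ends of the strips sit inside a block of about 202x130 px. B is clearly bigger. Next I'll measure the panel, case, handle, tab and rack.

```bash
python3 - <<'E'
from h import *
r=load("top0");im=r["img"]
f=lambda a:225+(np.array(a,float)[:,0]+.5)/4-.5
def C(a): a=np.array(a,float); return np.c_[225+(a[:,0]+.5)/4-.5,155+(a[:,1]+.5)/4-.5]
def show(n,P): print(n,np.round(P*1000,1).tolist())
# panel by colour on 4x upsample
big=cv2.resize(im[155:305,225:425],None,fx=4,fy=4,interpolation=cv2.INTER_CUBIC)
hsv=cv2.cvtColor(big,cv2.COLOR_BGR2HSV)
print("hsv panel",hsv[190,180],"lid",hsv[250,100],"strip",hsv[200,622],hsv[200,720],"rack",hsv[200,670],"handle",hsv[358,210],"tab",hsv[425,242],hsv[440,280])
ps=hsv[190,180].astype(int)
m=((np.abs(hsv[...,0].astype(int)-ps[0])<5)&(hsv[...,1]>150)).astype(np.uint8)
m[:, 320:]=0
n,l,st,ce=cv2.connectedComponentsWithStats(m);i=1+st[1:,4].argmax()
cs,_=cv2.findContours((l==i).astype(np.uint8),0,1);rc=cv2.minAreaRect(cs[0]);print("panelrect",rc)
P=plane(r,C(cv2.boxPoints(rc)),.1235);show("panel",P);print("c",P.mean(0),"sides",np.linalg.norm(P-np.roll(P,1,0),axis=1))
A=plane(r,C([(33,87),(340,51),(378,390),(68,426)]),.0995);show("lid corners",A);print(A.mean(0),np.linalg.norm(A-np.roll(A,1,0),axis=1))
hs=((hsv[...,1]<50)&(hsv[...,2]>130)).astype(np.uint8);hs[:330]=0;hs[385:]=0;hs[:,:125]=0;hs[:,300:]=0
cs,_=cv2.findContours(hs,0,1);rc=cv2.minAreaRect(max(cs,key=cv2.contourArea));print("handle",rc);B=plane(r,C(cv2.boxPoints(rc)),.1425);show("handle",B);print(B.mean(0))
T=plane(r,C([(233,414),(249,414)]),.1105);show("tab",T)
K=plane(r,C([(613,153),(631,153),(631,249),(613,249),(711,155),(729,155),(729,252),(711,252)]),.046);show("strips",K);print(K.mean(0))
K=plane(r,C([(567,139),(769,142),(769,271),(567,271)]),.030);show("rack top",K);print(K.mean(0))
E
```

```text
hsv panel [ 13 161 157] lid [ 17 112 157] strip [ 15 129 166] [ 15 131 166] rack [ 18 110 135] handle [ 20  32 178] tab [ 18  30 172] [39 19 93]
panelrect ((185.97381591796875, 196.476318359375), (68.56436157226562, 155.50575256347656), 87.1375961303711)
panel [[633.8, 216.6, 123.5], [638.2, 109.7, 123.5], [590.5, 107.1, 123.5], [586.1, 213.4, 123.5]]
c [0.612153   0.16170777 0.1235    ] sides [0.04779178 0.10704509 0.04777992 0.10631457]
lid corners [[695.9, 273.9, 99.5], [720.0, 56.4, 99.5], [480.3, 31.2, 99.5], [457.5, 243.6, 99.5]]
[0.58841007 0.15129316 0.0995    ] [0.24030769 0.2188686  0.2410301  0.21363097]
handle ((210.06622314453125, 357.5380554199219), (15.77329158782959, 147.59402465820312), 82.9834976196289)
handle [[499.7, 191.5, 142.5], [510.8, 94.1, 142.5], [500.4, 92.8, 142.5], [489.3, 190.0, 142.5]]
[0.50006863 0.14210359 0.1425    ]
tab [[464.2, 129.6, 110.5], [464.1, 118.7, 110.5]]
strips [[654.9, -141.6, 46.0], [654.7, -154.8, 46.0], [583.8, -152.5, 46.0], [583.9, -139.5, 46.0], [652.7, -213.2, 46.0], [652.5, -226.4, 46.0], [580.9, -223.4, 46.0], [581.0, -210.4, 46.0]]
[ 0.61805306 -0.18273106  0.046     ]
rack top [[668.9, -109.8, 30.0], [665.2, -259.5, 30.0], [568.8, -255.1, 30.0], [570.2, -107.3, 30.0]]
[ 0.6182702 -0.1829393  0.03     ]
```

```bash
cat >> h.py <<'E'
def to(p,yaw=None,tag=""):
    """print total turn (tool frame, turns) and shift (tool frame after turn, units of 12cm) to world TCP p with tool down, jaw axis at yaw (deg)"""
    s=get_state();M=R.from_quat(s["tcp_rot"]).as_matrix();N=M
    if yaw is not None:
        a=np.radians(yaw);z=np.array([np.cos(a),np.sin(a),0]);best=None
        for sg in(1,-1):
            y=np.array([0,0,-1.]);x=np.cross(y,sg*z);N_=np.c_[x,y,sg*z]
            rv=R.from_matrix(M.T@N_).as_rotvec()
            if best is None or np.linalg.norm(rv)<np.linalg.norm(best[0]): best=(rv,N_)
        rv,N=best;print(tag,"turn deg",np.degrees(rv).round(2),"turns",(rv/2/np.pi).round(4))
    d=N.T@(np.array(p)-s["eef_pos"])/.12
    print(tag,"shift",d.round(4),"mm",np.linalg.norm(d*120).round(1))
E
python3 - <<'E'
from h import *
s=get_state();print(R.from_quat(s["tcp_rot"]).as_matrix().round(3));print(type(tips_ahead))
r=read_camera("wrist");print({k:np.round(v,4).tolist() if k!="img" else 0 for k,v in r.items()})
# side check: project predictions, print residual via side triangulation of panel colour
S=load("side0");hsv=cv2.cvtColor(S["img"],cv2.COLOR_BGR2HSV)
m=(cv2.inRange(hsv,(8,140,60),(16,255,255)))[215:270,280:325]
c,_=cv2.findContours(m,0,1);c=max(c,key=cv2.contourArea);rc=cv2.minAreaRect(c);b=cv2.boxPoints(rc)+[280,215]
print(rc);print(plane(S,b.mean(0),.1215),plane(S,b,.1235).round(4).tolist())
print(proj(S,[[.612,.1617,.1235]]))
to((.58,-.18,.29),-1.8,"rack view");to((.60,.16,.29),2.3,"panel")
E
```

```text
[[-0.932 -0.     0.362]
 [-0.362  0.002 -0.932]
 [-0.    -1.    -0.002]]
<class 'float'>
{'img': 0, 'fx': 309.7069, 'fy': 309.7069, 'cx': 319.5601, 'cy': 202.5738, 'mount': [[0.0002, 0.9618, 0.2739, -0.0701], [-0.0, -0.2739, 0.9618, -0.1283], [1.0, -0.0002, -0.0, -0.0002], [0.0, 0.0, 0.0, 1.0]]}
((19.58498764038086, 28.069406509399414), (20.81083106994629, 38.587860107421875), 25.20112419128418)
[[0.61292659 0.16490491 0.1215    ]] [[0.6372, 0.2232, 0.1235], [0.648, 0.097, 0.1235], [0.5857, 0.1057, 0.1235], [0.5799, 0.229, 0.1235]]
[[300.36415016 241.8674479 ]]
rack view turn deg [  0.08 -66.96  -0.08] turns [ 0.0002 -0.186  -0.0002]
rack view shift [-3.8247 -0.3813  2.6771] mm 562.1
panel turn deg [  0.08 -71.06  -0.08] turns [ 0.0002 -0.1974 -0.0002]
panel shift [-6.4479 -0.3813  3.224 ] mm 866.3
```

Request:
{"api": "send_rows", "payload": {"plan": [[[0,0,0],[0,-0.0233,0]],[[0,0,0],[0,-0.0233,0]],[[0,0,0],[0,-0.0233,0]],[[0,0,0],[0,-0.0233,0]],[[0,0,0],[0,-0.0233,0]],[[0,0,0],[0,-0.0233,0]],[[0,0,0],[0,-0.0233,0]],[[0,0,0],[0,-0.0229,0]]]}}

```text
time: 0.95
eef_pos: [0.2445, -0.6288, 0.2447]
tcp_rot: [-0.493, 0.507, -0.506, 0.494]
contact_force: [-0.4, 0.4, -0.3]
opening: 1.001
```

Request:
{"api": "send_rows", "payload": {"plan": [[[-0.319,-0.032,0.223],[0,0,0]],[[-0.319,-0.032,0.223],[0,0,0]],[[-0.319,-0.032,0.223],[0,0,0]],[[-0.319,-0.032,0.223],[0,0,0]],[[-0.319,-0.032,0.223],[0,0,0]],[[-0.319,-0.032,0.223],[0,0,0]],[[-0.319,-0.032,0.223],[0,0,0]],[[-0.319,-0.032,0.223],[0,0,0]],[[-0.319,-0.032,0.223],[0,0,0]],[[-0.319,-0.032,0.223],[0,0,0]],[[-0.319,-0.032,0.223],[0,0,0]],[[-0.319,-0.032,0.223],[0,0,0]]]}}

```text
time: 2.15
eef_pos: [0.5807, -0.1782, 0.2913]
tcp_rot: [-0.492, 0.508, -0.508, 0.492]
contact_force: [1.0, -0.2, -0.5]
opening: 1.002
```

```bash
cat >> h.py <<'E'
def grabw(n):
    s=get_state();r=read_camera("wrist");T=np.eye(4);T[:3,:3]=R.from_quat(s["tcp_rot"]).as_matrix();T[:3,3]=s["eef_pos"]
    r["W"]=T@r["mount"];np.savez(f"pics/{n}.npz",**r);cv2.imwrite(f"pics/{n}.png",r["img"]);return r
def wplane(r,uv,z):
    uv=np.atleast_2d(uv).astype(float);a=(uv-[r["cx"],r["cy"]])/r["fx"];t=np.linalg.norm(a,axis=1,keepdims=True)
    d=np.c_[a/np.maximum(t,1e-9)*np.sin(t),np.cos(t)]@r["W"][:3,:3].T;o=r["W"][:3,3]
    return o+d*((z-o[2])/d[:,2])[:,None]
E
python3 - <<'E'
from h import *
s=get_state();print(s["time"],s["eef_pos"])
r=grabw("w1")
to((.600,.155,.29),2.3,"panel view")
E
```

```text
2.15 [ 0.58066249 -0.17818593  0.29126744]
panel view turn deg [-0.22 -3.82 -0.24] turns [-0.0006 -0.0106 -0.0007]
panel view shift [-2.7229  0.0172  0.2429] mm 328.1
```

View pics/w1.png

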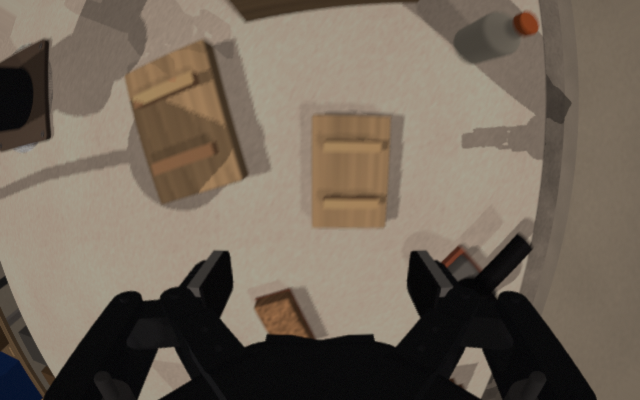

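The wrist view shows rack A at (350,170), with its strips at about (352,146) and (351,203). B is at (185,120), and the fingers are at the bottom. I'll measure the strips and block outline by mask, then go over the panel.

```bash
python3 - <<'E'
from h import *
r=load("w1");im=r["img"];sub=im[110:232,305:395];big=cv2.resize(sub,None,fx=4,fy=4,interpolation=cv2.INTER_CUBIC)
hsv=cv2.cvtColor(big,cv2.COLOR_BGR2HSV)
for p in((352,146),(351,203),(350,170),(300,170)): x,y=(p[0]-305)*4,(p[1]-110)*4; print(p,hsv[y,max(x,0)])
U=lambda b:np.array(b,float)/4+[305-.375,110-.375]
v=hsv[...,2].astype(int)
def rect(m,z,n):
    cs,_=cv2.findContours(m.astype(np.uint8),0,1)
    for c in sorted(cs,key=cv2.contourArea)[::-1][:2]:
        rc=cv2.minAreaRect(c);b=U(cv2.boxPoints(rc));P=wplane(r,b,z);e=np.roll(P,-1,0)-P;L=np.linalg.norm(e,axis=1)
        k=L.argmax();print(n,b.mean(0).round(1),"ctr",(P.mean(0)*1e3).round(1),"L",(L*1e3).round(1),"long dir",np.degrees(np.arctan2(e[k,1],e[k,0])).round(2)%180)
t=cv2.threshold(hsv[...,2],0,255,cv2.THRESH_OTSU)[0];print("otsu",t)
wood=cv2.inRange(hsv,(5,85,0),(25,255,255))
wood=cv2.morphologyEx(wood,cv2.MORPH_OPEN,np.ones((5,5)))
rect(wood>0,.030,"block")
inner=cv2.erode(wood,np.ones((9,9)))>0
vi=hsv[...,2][inner];t=cv2.threshold(vi,0,255,cv2.THRESH_OTSU)[0];print(t)
rect(cv2.morphologyEx(((v>t)&inner).astype(np.uint8),cv2.MORPH_OPEN,np.ones((9,9))),.046,"strip")
cv2.imwrite("pics/dbg.png",big)
E
```

```text
(352, 146) [ 16 113 163]
(351, 203) [ 16 114 164]
(350, 170) [ 16 112 144]
(300, 170) [ 15  52 151]
otsu 135.0
block [350.9 170.4] ctr [ 622.2 -179.9   30. ] L [148.3  98.9 151.  106.9] long dir 90.96
131.0
strip [350.2 170.7] ctr [ 619.8 -177.3   46. ] L [138.7  90.9 141.1  98.1] long dir 90.88
strip [365.1 126.7] ctr [ 638.1 -121.3   46. ] L [26.9 58.8 27.3 59.2] long dir 175.43
```

Request:
{"api": "send_rows", "payload": {"plan": [[[0,0,0],[0,-0.0106,0]],[[-0.3,0.002,0.027],[0,0,0]],[[-0.3,0.002,0.027],[0,0,0]],[[-0.3,0.002,0.027],[0,0,0]],[[-0.3,0.002,0.027],[0,0,0]],[[-0.3,0.002,0.027],[0,0,0]],[[-0.3,0.002,0.027],[0,0,0]],[[-0.3,0.002,0.027],[0,0,0]],[[-0.3,0.002,0.027],[0,0,0]],[[-0.3,0.002,0.027],[0,0,0]],[[0,0,0],[0,0,0]],[[0,0,0],[0,0,0]]]}}

```text
time: 3.4
eef_pos: [0.5974, 0.1454, 0.2887]
tcp_rot: [0.51, -0.491, 0.491, -0.509]
contact_force: [-0.5, -0.6, -0.3]
opening: 1.002
```

```bash
python3 - <<'E'
from h import *
r=grabw("w2");s=get_state();print(s["time"],s["eef_pos"])
E
```

```text
3.45 [0.59747819 0.14453433 0.2887978 ]
```

View pics/w2.png

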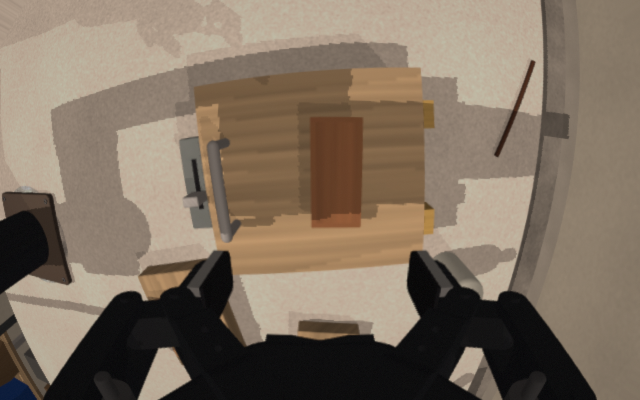

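The wrist view shows the case, with the panel at (336,172), the handle bar at (220,190), the tab at (193,201) and the slot at (196,175).

```bash
cat > m.py <<'E'
from h import *
def crop(r,x0,y0,x1,y1):
    big=cv2.resize(r["img"][y0:y1,x0:x1],None,fx=4,fy=4,interpolation=cv2.INTER_CUBIC)
    return cv2.cvtColor(big,cv2.COLOR_BGR2HSV),lambda b:np.array(b,float)/4+[x0-.375,y0-.375]
def rect(r,m,U,z,n,k=1):
    cs,_=cv2.findContours(m.astype(np.uint8),0,1);out=[]
    for c in sorted(cs,key=cv2.contourArea)[::-1][:k]:
        b=U(cv2.boxPoints(cv2.minAreaRect(c)));P=wplane(r,b,z);e=np.roll(P,-1,0)-P;L=np.linalg.norm(e,axis=1)
        k=L.argmax();f=e[k]-e[(k+2)%4];out.append(P.mean(0));print(n,"px",b.mean(0).round(1),"ctr",(P.mean(0)*1e3).round(1),"L",(L*1e3).round(1),"long dir",np.degrees(np.arctan2(f[1],f[0])).round(2)%180)
    return out
E
python3 - <<'E'
from m import *
r=load("w1")
for n,(x0,y0,x1,y1) in dict(up=(316,134,390,158),lo=(316,190,386,214)).items():
    h,U=crop(r,x0,y0,x1,y1);rect(r,(h[...,2]>152)&(h[...,1]>85),U,.046,n)
r=load("w2");h,U=crop(r,300,110,372,235)
print(h[100,150],h[440,150],h[100,40])
rect(r,(h[...,1]>148)&(h[...,0]<15),U,.1235,"panel")
h,U=crop(r,205,140,240,245);rect(r,(h[...,1]<45),U,.1395,"handle")
h,U=crop(r,180,190,207,210);rect(r,(h[...,2]>130)&(h[...,1]<60),U,.1105,"tab")
c=np.array([(208,93),(421,68),(423,265),(218,273)],float)
P=wplane(r,[(196,86),(421,68),(424,264),(220,274)],.0995);print((P*1e3).round(1).tolist())
E
```

```text
up px [351.3 148.4] ctr [ 620.7 -147.6   46. ] L [12.1 69.1 12.3 69.5] long dir 177.52
lo px [350.6 207.1] ctr [ 619.3 -221.9   46. ] L [16.2 70.4 16.4 71.2] long dir 177.76
[ 12 157 101] [ 12 156 144] [ 13 126 105]
panel px [336.  171.6] ctr [613.2 161.5 123.5] L [ 48.2 108.5  52.  107.9] long dir 92.77
handle px [224.  190.3] ctr [505.9 143.1 139.5] L [ 21.5  99.   23.3 100.8] long dir 95.92
tab px [188.5 199.5] ctr [455.  125.9 110.5] L [21.7 22.3 22.2 22.8] long dir 85.22
[[462.7, 248.4, 99.5], [698.6, 274.3, 99.5], [726.0, 53.1, 99.5], [481.4, 30.5, 99.5]]
```

```bash
python3 - <<'E'
from m import *
r=load("w2");M=r["mount"]
for p,z in(((231,252),-.0425),((231,290),-.0425),((409,252),.0425),((409,290),.0425)):
    a=(np.array(p)-[r["cx"],r["cy"]])/r["fx"];t=np.linalg.norm(a);d=M[:3,:3]@np.r_[a/t*np.sin(t),np.cos(t)];o=M[:3,3]
    print(p,((o+d*(z-o[2])/d[2])*1e3).round(1))
c=cv2.resize(r["img"][235:335,180:300],None,fx=6,fy=6);cv2.imwrite("pics/c2.png",c)
to((.6127,.1616,.20),2.5,"above");to((.6127,.1616,.120),2.5)
E
```

```text
(231, 252) [ -7.1   4.5 -42.5]
(231, 290) [  9.8  -3.2 -42.5]
(409, 252) [-9.2  0.2 42.5]
(409, 290) [ 7.3 -7.3 42.5]
above turn deg [ 0.05 -0.46  0.03] turns [ 0.0001 -0.0013  0.0001]
above shift [-0.1365  0.74    0.1329] mm 91.7
 turn deg [ 0.05 -0.46  0.03] turns [ 0.0001 -0.0013  0.0001]
 shift [-0.1365  1.4066  0.1329] mm 170.3
```

View pics/c2.png

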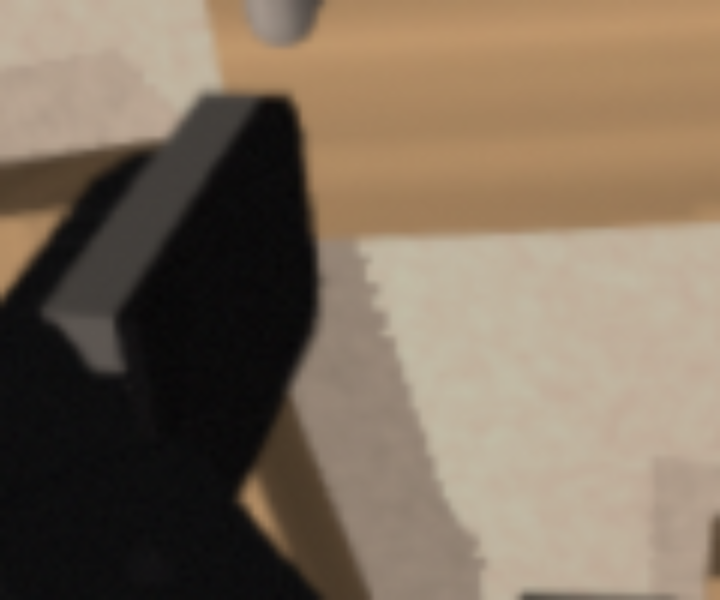

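Request:
{"api": "send_rows", "payload": {"plan": [[[-0.034,0.185,0.033],[0,-0.0013,0]],[[-0.034,0.185,0.033],[0,0,0]],[[-0.034,0.185,0.033],[0,0,0]],[[-0.034,0.185,0.033],[0,0,0]],[[0,0,0],[0,0,0]],[[0,0,0],[0,0,0]]]}}

```text
time: 4.05
eef_pos: [0.6128, 0.1606, 0.2004]
tcp_rot: [0.511, -0.49, 0.489, -0.51]
contact_force: [0.0, -0.3, 0.4]
opening: 0.999
```

```bash
python3 - <<'E'
from m import *
r=grabw("w3");s=get_state();print(s["time"],s["eef_pos"])
to((.6127,.1616,.114),2.5)
h,U=crop(r,230,60,420,290)
rect(r,(h[...,1]>148)&(h[...,0]<15),U,.1235,"panel")
E
```

```text
4.1 [0.61340281 0.16080824 0.20162696]
 turn deg [-0.08 -0.08  0.01] turns [-0.0002 -0.0002  0.    ]
 shift [-0.0068  0.7302 -0.0056] mm 87.6
panel px [319.1 211.1] ctr [612.9 161.7 123.5] L [ 48.7 109.1  56.4 109.2] long dir 92.37
```

View pics/w3.png

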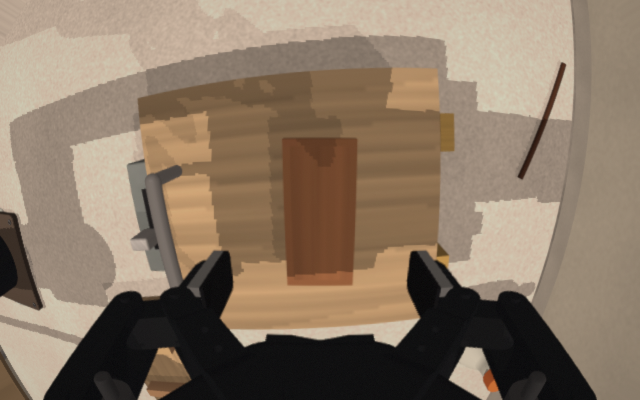

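The panel is centred between the fingers at (319,211), and the third measurement agrees to within 1 mm. Descending.

Request:
{"api": "send_rows", "payload": {"plan": [[[-0.003,0.15,-0.003],[0,0,0]],[[-0.003,0.15,-0.003],[0,0,0]],[[0,0.15,0],[0,0,0]],[[0,0.1,0],[0,0,0]],[[0,0.1,0],[0,0,0]],[[0,0.08,0],[0,0,0]],[[0,0,0],[0,0,0]],[[0,0,0],[0,0,0]]]}}

```text
time: 4.9
eef_pos: [0.6124, 0.1625, 0.1132]
tcp_rot: [-0.511, 0.489, -0.489, 0.511]
contact_force: [0.6, 0.2, -0.6]
opening: 1.0
```

Request:
{"api": "send_rows", "payload": {"plan": [[[0,0,0],[0,0,0]],[[0,0,0],[0,0,0]],[[0,0,0],[0,0,0]],[[0,0,0],[0,0,0]],[[0,0,0],[0,0,0]],[[0,0,0],[0,0,0]],[[0,0,0],[0,0,0]],[[0,0,0],[0,0,0]]], "gripper": 0.55, "grip_force": 20}}

```text
time: 5.7
eef_pos: [0.6126, 0.1625, 0.1137]
tcp_rot: [-0.51, 0.489, -0.489, 0.511]
contact_force: [0.7, 0.1, 4.8]
opening: 0.582
```

Request:
{"api": "send_rows", "payload": {"plan": [[[0,-0.02,0],[0,0,0]],[[0,-0.03,0],[0,0,0]],[[0,-0.05,0],[0,0,0]],[[0,-0.1,0],[0,0,0]],[[0,-0.15,0],[0,0,0]],[[0,-0.15,0],[0,0,0]],[[0,-0.1,0],[0,0,0]],[[0,-0.05,0],[0,0,0]],[[0,0,0],[0,0,0]],[[0,0,0],[0,0,0]]]}}

```text
time: 6.7
eef_pos: [0.6117, 0.1624, 0.1902]
tcp_rot: [0.511, -0.489, 0.489, -0.51]
contact_force: [-0.6, 0.1, -0.1]
opening: 0.578
```

```bash
python3 - <<'E'
from m import *
r=grabw("w4");s=get_state();print(s["time"],s["eef_pos"],s["opening"],s["contact_force"])
to((.6192,-.1832,.13),-1.9,"rack above")
h,U=crop(r,230,60,420,290);z=s["eef_pos"][2]+.0055+.004
rect(r,(h[...,1]>148)&(h[...,0]<15),U,z,"panel")
E
```

```text
6.75 [0.61145687 0.16238002 0.18971955] 0.5781613313140401 [-0.05058586  0.75290345 -0.53579457]
rack above turn deg [0.11 4.39 0.01] turns [0.0003 0.0122 0.    ]
rack above shift [2.8761 0.4977 0.16  ] mm 350.8
panel px [319.5 223.4] ctr [611.1 187.  199.2] L [59.6 49.1 59.6 57. ] long dir 92.47
```

View pics/w4.png

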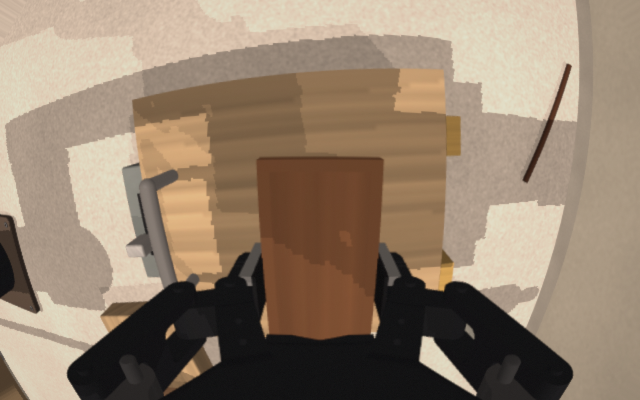

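The panel is gripped by its long edges. Its visible end edge runs (257,157) to (383,157), and it looks level. I'll check its offset in the grip from that edge.

```bash
python3 - <<'E'
from m import *
r=load("w4");P=wplane(r,[(257.5,157.5),(382.5,157.5),(268,335),(372,335)],.1992)
print((P*1e3).round(1).tolist());print(np.linalg.norm(P[1]-P[0]),np.linalg.norm(P[3]-P[2]))
T=r["W"];print((P[:2].mean(0)-[.6117,.1624,.1992])@[-np.sin(np.radians(2.4)),np.cos(np.radians(2.4)),0])
E
```

```text
[[585.5, 215.6, 199.2], [634.5, 217.7, 199.2], [588.0, 128.9, 199.2], [639.6, 131.2, 199.2]]
0.04901875957746065 0.05159812417077811
0.054290677668934834
```

Request:
{"api": "send_rows", "payload": {"plan": [[[0,0,0],[0,0.0122,0]],[[0.15,0,0.008],[0,0,0]],[[0.3,0.05,0.017],[0,0,0]],[[0.3,0.05,0.017],[0,0,0]],[[0.3,0.05,0.017],[0,0,0]],[[0.3,0.05,0.017],[0,0,0]],[[0.3,0.05,0.017],[0,0,0]],[[0.3,0.05,0.017],[0,0,0]],[[0.3,0.05,0.017],[0,0,0]],[[0.3,0.05,0.017],[0,0,0]],[[0.2,0.05,0.011],[0,0,0]],[[0.12,0.047,0.005],[0,0,0]]]}}

```text
time: 7.95
eef_pos: [0.6189, -0.1854, 0.1301]
tcp_rot: [-0.492, 0.509, -0.508, 0.491]
contact_force: [-0.5, 0.1, -0.3]
opening: 0.58
```

Request:
{"api": "send_rows", "payload": {"plan": [[[0,0,0],[0,0,0]],[[0,0,0],[0,0,0]]]}}

```text
time: 8.15
eef_pos: [0.6194, -0.182, 0.1306]
tcp_rot: [-0.492, 0.509, -0.508, 0.492]
contact_force: [0.4, -1.2, -0.4]
opening: 0.579
```

```bash
python3 - <<'E'
from m import *
r=grabw("w5");s=get_state();print(s["time"],s["eef_pos"],s["opening"],s["contact_force"])
to((.6192,-.1825,.0460),-1.9,"rack")
for n in("top","side"):
    q=read_camera(n);cv2.imwrite(f"pics/{n}5.png",q["img"]);np.savez(f"pics/{n}5.npz",**q)
a=cv2.resize(r["img"][90:400,160:480],None,fx=1.3,fy=1.3)
S=cv2.imread("pics/side5.png");b=cv2.resize(S[100:240,260:400],(403,403),interpolation=cv2.INTER_CUBIC)[:a.shape[0]]
cv2.imwrite("pics/c5.png",np.hstack([a[:403],b[:a[:403].shape[0]]])[:,:800])
E
```

```text
8.2 [ 0.61968221 -0.18150157  0.1310574 ] 0.5815582011480355 [ 0.17690774 -0.37625517 -0.05885554]
rack turn deg [ 0.03  0.05 -0.04] turns [ 0.0001  0.0001 -0.0001]
rack shift [ 0.0084  0.7088 -0.0037] mm 85.1
```

View pics/c5.png

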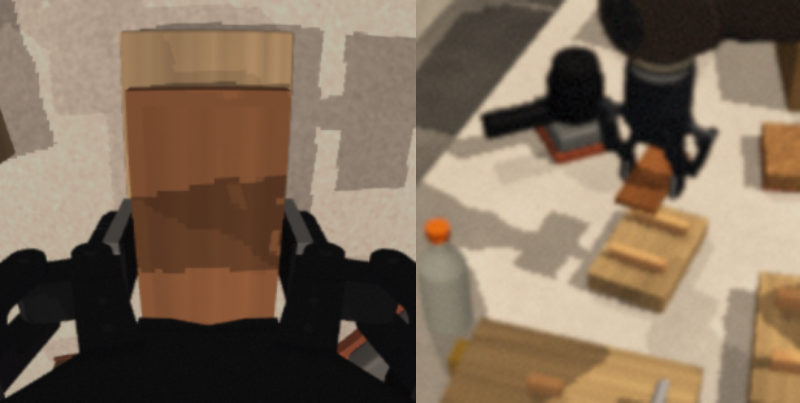

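Left: the panel is parallel to rack A and centred in x, with rack edges at 122 and 293 and panel edges at 126 and 292. Right: the side view agrees. Descending.

Request:
{"api": "send_rows", "payload": {"plan": [[[0.006,0.08,-0.003],[0,0,0]],[[0,0.12,0],[0,0,0]],[[0,0.12,0],[0,0,0]],[[0,0.12,0],[0,0,0]],[[0,0.1,0],[0,0,0]],[[0,0.08,0],[0,0,0]],[[0,0.05,0],[0,0,0]],[[0,0,0],[0,0,0]],[[0,0,0],[0,0,0]]]}}

```text
time: 9.2
eef_pos: [0.6198, -0.1833, 0.0511]
tcp_rot: [0.492, -0.508, 0.508, -0.492]
contact_force: [0.8, -1.0, -0.4]
opening: 0.581
```

Request:
{"api": "send_rows", "payload": {"plan": [[[0,0.008,0],[0,0,0]],[[0,0.008,0],[0,0,0]],[[0,0.008,0],[0,0,0]],[[0,0.008,0],[0,0,0]],[[0,0,0],[0,0,0]]]}}

```text
time: 9.7
eef_pos: [0.6194, -0.1831, 0.0469]
tcp_rot: [-0.492, 0.508, -0.508, 0.492]
contact_force: [-0.0, 0.2, -0.2]
opening: 0.584
```

Request:
{"api": "send_rows", "payload": {"plan": [[[0,0.008,0],[0,0,0]],[[0,0.008,0],[0,0,0]],[[0,0,0],[0,0,0]]]}}

```text
time: 10.0
eef_pos: [0.6193, -0.1831, 0.0448]
tcp_rot: [-0.492, 0.508, -0.508, 0.492]
contact_force: [-0.9, 0.2, -0.2]
opening: 0.581
```

Request:
{"api": "send_rows", "payload": {"plan": [[[0,0.006,0],[0,0,0]],[[0,0,0],[0,0,0]]]}}

```text
time: 10.2
eef_pos: [0.6195, -0.1831, 0.0443]
tcp_rot: [0.492, -0.508, 0.508, -0.492]
contact_force: [0.3, -0.6, -0.1]
opening: 0.582
```

Request:
{"api": "send_rows", "payload": {"plan": [[[0,0.006,0],[0,0,0]],[[0,0,0],[0,0,0]]]}}

```text
time: 10.4
eef_pos: [0.6195, -0.1831, 0.0442]
tcp_rot: [-0.492, 0.508, -0.508, 0.492]
contact_force: [-2.3, 0.7, 2.7]
opening: 0.583
```

Request:
{"api": "send_rows", "payload": {"plan": [[[0,0.006,0],[0,0,0]],[[0,0,0],[0,0,0]]]}}

```text
time: 10.6
eef_pos: [0.6195, -0.1832, 0.0442]
tcp_rot: [-0.492, 0.508, -0.508, 0.492]
contact_force: [-4.3, 1.3, 6.5]
opening: 0.581
```

Contact came at the expected height of 0.0442. Relax the press, open slightly, then fully.

Request:
{"api": "send_rows", "payload": {"plan": [[[0,-0.007,0],[0,0,0]],[[0,0,0],[0,0,0]]]}}

```text
time: 10.8
eef_pos: [0.6196, -0.1832, 0.0442]
tcp_rot: [0.492, -0.508, 0.508, -0.492]
contact_force: [-1.8, 0.6, 5.2]
opening: 0.582
```

Request:
{"api": "send_rows", "payload": {"plan": [[[0,0,0],[0,0,0]],[[0,0,0],[0,0,0]],[[0,0,0],[0,0,0]]], "gripper": 0.36}}

```text
time: 11.1
eef_pos: [0.6193, -0.183, 0.0432]
tcp_rot: [-0.492, 0.508, -0.508, 0.492]
contact_force: [-0.4, -0.4, 0.3]
opening: 0.639
```

Request:
{"api": "send_rows", "payload": {"plan": [[[0,0,0],[0,0,0]],[[0,0,0],[0,0,0]],[[0,0,0],[0,0,0]],[[0,0,0],[0,0,0]],[[0,-0.05,0],[0,0,0]],[[0,-0.1,0],[0,0,0]],[[0,-0.2,0],[0,0,0]],[[0,-0.3,0],[0,0,0]],[[0,-0.4,0],[0,0,0]],[[0,-0.3,0],[0,0,0]],[[0,0,0],[0,0,0]]], "gripper": 0.0}}

```text
time: 12.2
eef_pos: [0.6231, -0.1847, 0.2156]
tcp_rot: [0.49, -0.503, 0.513, -0.494]
contact_force: [0.6, -0.4, 0.6]
opening: 0.997
```

```bash
python3 - <<'E'
from m import *
r=grabw("w6");s=get_state();print(s["time"],s["eef_pos"],s["opening"],s["contact_force"])
h,U=crop(r,240,60,410,330)
rect(r,(h[...,1]>148)&(h[...,0]<15),U,.054,"panel")
to((.4995,.1415,.22),6.4,"handle above")
E
```

```text
12.25 [ 0.62159388 -0.1840647   0.2117269 ] 0.9998648828632261 [-0.32506713  0.72497707 -0.51806354]
panel px [313.1 185.8] ctr [ 619.7 -183.7   54. ] L [ 48.8 108.8  53.4 108.7] long dir 87.8
handle above turn deg [-0.5  -8.3   0.26] turns [-0.0014 -0.023   0.0007]
handle above shift [-2.8095 -0.0689 -0.7087] mm 347.8
```

View pics/w6.png

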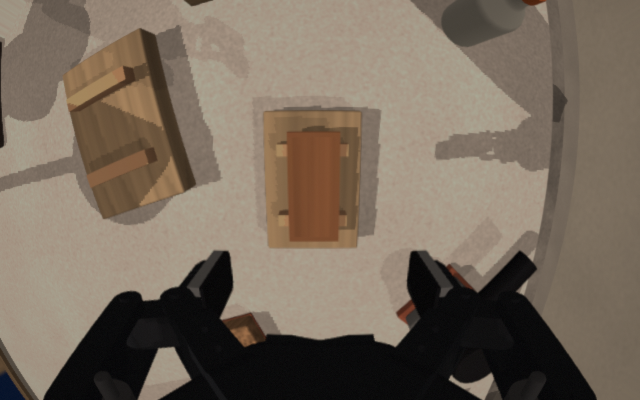

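The panel lies on both strips of rack A. The panel centre is at pixel (313,186); the strip ends stick out about 12 px on the left and 9 px on the right. I'll measure it against the block outline.

```bash
python3 - <<'E'
from m import *
r=load("w6");h,U=crop(r,255,100,370,256)
wood=cv2.morphologyEx(cv2.inRange(h,(5,75,0),(25,255,255)),cv2.MORPH_OPEN,np.ones((9,9)))
rect(r,wood>0,U,.03,"block")
P=wplane(r,[(276,150),(349,150),(278,219),(347,219)],.046);print((P*1e3).round(1).tolist(),(P.mean(0)*1e3).round(1))
q=read_camera("top");np.savez("pics/top6.npz",**q)
b=cv2.resize(q["img"][175:245,355:430],None,fx=4,fy=4,interpolation=cv2.INTER_CUBIC);hh=cv2.cvtColor(b,cv2.COLOR_BGR2HSV)
m=((hh[...,1]>145)&(hh[...,0]<16)).astype(np.uint8);c=max(cv2.findContours(m,0,1)[0],key=cv2.contourArea);rc=cv2.minAreaRect(c)
B=cv2.boxPoints(rc)/4+[355-.375,175-.375];P=plane(q,B,.054);print((P*1e3).round(1).tolist(),(P.mean(0)*1e3).round(1))
E
```

```text
block px [312.1 178.8] ctr [ 618.4 -182.9   30. ] L [ 99.  150.2 110.3 150.3] long dir 87.78
[[585.2, -146.3, 46.0], [655.7, -149.0, 46.0], [582.5, -216.7, 46.0], [653.0, -219.3, 46.0]] [ 619.1 -182.8   46. ]
[[645.2, -130.2, 54.0], [645.1, -149.1, 54.0], [603.8, -147.8, 54.0], [604.0, -129.0, 54.0]] [ 624.5 -139.    54. ]
```

Panel and rack centres agree to about 1 mm and 0.5°. Now to the handle.

Request:
{"api": "send_rows", "payload": {"plan": [[[0,0,0],[0,-0.023,0]],[[-0.15,-0.004,-0.038],[0,0,0]],[[-0.3,-0.008,-0.076],[0,0,0]],[[-0.3,-0.008,-0.076],[0,0,0]],[[-0.3,-0.008,-0.076],[0,0,0]],[[-0.3,-0.008,-0.076],[0,0,0]],[[-0.3,-0.008,-0.076],[0,0,0]],[[-0.3,-0.008,-0.076],[0,0,0]],[[-0.3,-0.008,-0.076],[0,0,0]],[[-0.3,-0.008,-0.076],[0,0,0]],[[-0.26,-0.006,-0.062],[0,0,0]],[[0,0,0],[0,0,0]]]}}

```text
time: 13.5
eef_pos: [0.4944, 0.1461, 0.2131]
tcp_rot: [0.528, -0.472, 0.47, -0.527]
contact_force: [0.2, 0.1, 0.5]
opening: 1.002
```

Request:
{"api": "send_rows", "payload": {"plan": [[[0,0,0],[0,0,0]],[[0,0,0],[0,0,0]]]}}

```text
time: 13.7
eef_pos: [0.4971, 0.1422, 0.2139]
tcp_rot: [0.527, -0.472, 0.472, -0.526]
contact_force: [-0.2, 0.2, -0.6]
opening: 0.999
```

```bash
python3 - <<'E'
from m import *
r=grabw("w7");s=get_state();print(s["time"],s["eef_pos"],s["opening"],s["contact_force"])
to((.4997,.1418,.1355),6.4,"handle")
h,U=crop(r,280,80,360,330);rect(r,(h[...,1]<45)&(h[...,2]>60),U,.1425,"bar",3)
E
```

```text
13.75 [0.49737854 0.14195353 0.21403635] 0.9947620896868509 [-0.16999452 -0.44376671  0.15871163]
handle turn deg [ 0.06 -0.13  0.01] turns [ 0.0002 -0.0004  0.    ]
handle shift [0.0034 0.6545 0.0191] mm 78.6
bar px [325.1 213.5] ctr [501.2 144.2 142.5] L [ 10.3 102.2  11.9 102.2] long dir 96.59
bar px [284.2 194.2] ctr [471.9 156.1 142.5] L [ 6.  85.3  6.7 85.5] long dir 94.58
bar px [316.  322.1] ctr [504.1  55.9 142.5] L [15.1 35.3 15.1 36.4] long dir 6.550000000000011
```

View pics/w7.png

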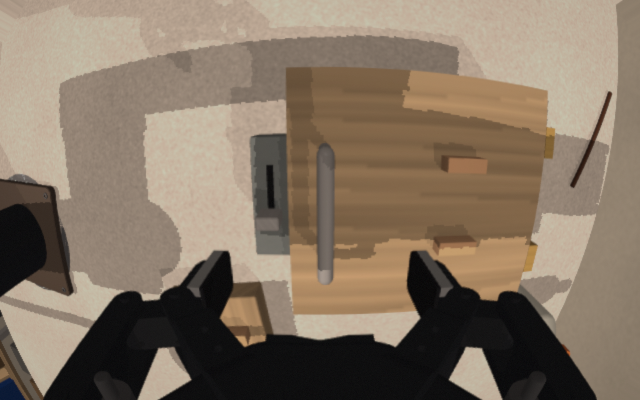

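The wrist view shows the bar at (325,213), the tab at (268,224) at the near end of its slot, and free slot toward +y. This is picture 11. Descending onto the bar with the jaws half closed.

Request:
{"api": "send_rows", "payload": {"plan": [[[0,0,0.013],[0,0,0]],[[0,0.08,0.013],[0,0,0]],[[0,0.12,0],[0,0,0]],[[0,0.12,0],[0,0,0]],[[0,0.12,0],[0,0,0]],[[0,0.12,0],[0,0,0]],[[0,0.094,0],[0,0,0]],[[0,0,0],[0,0,0]]], "gripper": 0.5}}

```text
time: 14.55
eef_pos: [0.4991, 0.1428, 0.1335]
tcp_rot: [0.528, -0.473, 0.47, -0.526]
contact_force: [-1.2, 0.4, -0.1]
opening: 0.5
```

Request:
{"api": "send_rows", "payload": {"plan": [[[0,0,0],[0,0,0]],[[0,0,0],[0,0,0]],[[0,0,0],[0,0,0]],[[0,0,0],[0,0,0]],[[0,0,0],[0,0,0]],[[0,0,0],[0,0,0]]], "gripper": 1.0, "grip_force": 25}}

```text
time: 15.15
eef_pos: [0.5008, 0.143, 0.137]
tcp_rot: [-0.527, 0.471, -0.471, 0.527]
contact_force: [-3.3, -0.9, 5.5]
opening: 0.132
```

Request:
{"api": "send_rows", "payload": {"plan": [[[0,-0.016,0.004],[0,0,0]],[[0,-0.016,0.004],[0,0,0]],[[0,0,0],[0,0,0]]]}}

```text
time: 15.45
eef_pos: [0.5013, 0.143, 0.1394]
tcp_rot: [0.527, -0.472, 0.471, -0.527]
contact_force: [-0.6, 0.4, -1.6]
opening: 0.13
```

Request:
{"api": "send_rows", "payload": {"plan": [[[0,-0.016,0.004],[0,0,0]],[[0,-0.016,0.004],[0,0,0]],[[0,0,0],[0,0,0]]]}}

```text
time: 15.75
eef_pos: [0.5024, 0.1431, 0.1438]
tcp_rot: [0.527, -0.472, 0.471, -0.527]
contact_force: [-0.8, -0.2, -2.8]
opening: 0.131
```

Request:
{"api": "send_rows", "payload": {"plan": [[[0,-0.008,0.002],[0,0,0]],[[0,-0.008,0.002],[0,0,0]],[[0,0,0],[0,0,0]]]}}

```text
time: 16.05
eef_pos: [0.5029, 0.1432, 0.1457]
tcp_rot: [0.527, -0.472, 0.471, -0.527]
contact_force: [0.0, -0.1, -3.0]
opening: 0.128
```

Request:
{"api": "send_rows", "payload": {"plan": [[[0,-0.008,0.002],[0,0,0]],[[0,-0.008,0.002],[0,0,0]],[[0,0,0],[0,0,0]]]}}

```text
time: 16.35
eef_pos: [0.5035, 0.1433, 0.1478]
tcp_rot: [0.527, -0.471, 0.471, -0.527]
contact_force: [-1.1, 0.1, -3.1]
opening: 0.129
```

Request:
{"api": "send_rows", "payload": {"plan": [[[0,-0.008,0.002],[0,0,0]],[[0,-0.008,0.002],[0,0,0]],[[0,0,0],[0,0,0]]]}}

```text
time: 16.65
eef_pos: [0.5041, 0.1433, 0.1498]
tcp_rot: [-0.527, 0.471, -0.471, 0.527]
contact_force: [-0.5, 0.1, -2.6]
opening: 0.128
```

Request:
{"api": "send_rows", "payload": {"plan": [[[0,-0.016,0.004],[0,0,0]],[[0,-0.016,0.004],[0,0,0]],[[0,0,0],[0,0,0]]]}}

```text
time: 16.95
eef_pos: [0.5053, 0.1434, 0.1539]
tcp_rot: [-0.527, 0.471, -0.472, 0.527]
contact_force: [0.0, 0.4, -3.0]
opening: 0.131
```

Request:
{"api": "send_rows", "payload": {"plan": [[[0,-0.016,0.004],[0,0,0]],[[0,-0.016,0.004],[0,0,0]],[[0,0,0],[0,0,0]]]}}

```text
time: 17.25
eef_pos: [0.5065, 0.1436, 0.1578]
tcp_rot: [-0.527, 0.471, -0.472, 0.527]
contact_force: [1.2, 1.4, -3.1]
opening: 0.128
```

The lid has lifted 20 mm at a steady ~3 N with no stop at 9 mm. The catch isn't holding it, so the slide must not be touched. I'll carry on along the hinge arc to about 60°.

```bash
python3 - <<'E'
from h import *
s=get_state();p=s["eef_pos"];M=R.from_quat(s["tcp_rot"]).as_matrix();print(M.round(3))
off=.1375-.1395; phi0=np.arcsin((p[2]-off-.09)/.2156);print("theta now",np.degrees(phi0)-13.13)
ph=np.linspace(phi0,np.radians(73.2),23)
d=np.c_[0*ph,-.2156*np.sin(ph),-.2156*np.cos(ph)]
print((np.diff(d,axis=0)/.12).round(3).tolist())
E
```

```text
[[ 0.111  0.002  0.994]
 [-0.994  0.     0.111]
 [-0.    -1.     0.002]]
theta now 5.767511904979438
[[0.0, -0.073, 0.027], [0.0, -0.071, 0.03], [0.0, -0.07, 0.033], [0.0, -0.069, 0.036], [0.0, -0.067, 0.039], [0.0, -0.065, 0.042], [0.0, -0.063, 0.044], [0.0, -0.061, 0.047], [0.0, -0.059, 0.05], [0.0, -0.057, 0.052], [0.0, -0.055, 0.055], [0.0, -0.053, 0.057], [0.0, -0.05, 0.059], [0.0, -0.047, 0.061], [0.0, -0.045, 0.063], [0.0, -0.042, 0.065], [0.0, -0.039, 0.067], [0.0, -0.036, 0.068], [0.0, -0.033, 0.07], [0.0, -0.03, 0.071], [0.0, -0.027, 0.072], [0.0, -0.024, 0.074]]
```

Request:
{"api": "send_rows", "payload": {"plan": [[[0,-0.073,0.027],[0,0,0]],[[0,-0.071,0.03],[0,0,0]],[[0,-0.07,0.033],[0,0,0]],[[0,-0.069,0.036],[0,0,0]],[[0,-0.067,0.039],[0,0,0]],[[0,-0.065,0.042],[0,0,0]],[[0,-0.063,0.044],[0,0,0]],[[0,0,0],[0,0,0]]]}}

```text
time: 18.05
eef_pos: [0.536, 0.1469, 0.2167]
tcp_rot: [0.528, -0.472, 0.471, -0.527]
contact_force: [-6.4, -0.4, 1.4]
opening: 0.127
```

Request:
{"api": "send_rows", "payload": {"plan": [[[0,-0.061,0.043],[0,0,0]],[[0,-0.059,0.046],[0,0,0]],[[0,-0.057,0.05],[0,0,0]],[[0,-0.055,0.053],[0,0,0]],[[0,-0.053,0.056],[0,0,0]],[[0,-0.05,0.059],[0,0,0]],[[0,-0.047,0.061],[0,0,0]],[[0,0,0],[0,0,0]]]}}

```text
time: 18.85
eef_pos: [0.5804, 0.152, 0.264]
tcp_rot: [-0.527, 0.471, -0.472, 0.527]
contact_force: [-6.9, -0.3, 6.0]
opening: 0.128
```

Request:
{"api": "send_rows", "payload": {"plan": [[[0,-0.055,0.055],[0,0,0]],[[0,-0.052,0.057],[0,0,0]],[[0,-0.047,0.063],[0,0,0]],[[0,-0.042,0.066],[0,0,0]],[[0,-0.037,0.069],[0,0,0]],[[0,0,0],[0,0,0]]]}}

```text
time: 19.45
eef_pos: [0.618, 0.1562, 0.2883]
tcp_rot: [-0.527, 0.471, -0.472, 0.528]
contact_force: [0.8, 2.3, -5.4]
opening: 0.127
```

Request:
{"api": "send_rows", "payload": {"plan": [[[0,-0.022,0.071],[0,0,0]],[[0,-0.02,0.073],[0,0,0]],[[0,-0.018,0.073],[0,0,0]],[[0,0,0],[0,0,0]],[[0,0,0],[0,0,0]]]}}

```text
time: 19.95
eef_pos: [0.6438, 0.1591, 0.2986]
tcp_rot: [-0.526, 0.47, -0.472, 0.528]
contact_force: [-3.8, 1.6, 5.9]
opening: 0.128
```

```bash
python3 - <<'E'
from m import *
s=get_state();p=s["eef_pos"];print(s["time"],p,s["opening"],s["contact_force"])
u=np.array([.9938,.1115]);h=np.array([.5884,.1513])+.12*u
print("theta",np.degrees(np.arctan2(p[2]+.002-.09,(h-p[:2])@u))-13.13,np.hypot(p[2]+.002-.09,(h-p[:2])@u))
a=read_camera("side")["img"];t=read_camera("top")["img"]
cv2.imwrite("pics/end.png",np.vstack([cv2.resize(a[100:320,200:420],(400,400)),])if 0 else np.hstack([cv2.resize(a[110:310,220:420],(400,400),interpolation=2),cv2.resize(t[120:320,220:420],(400,400),interpolation=2)]))
E
```

```text
19.95 [0.64380779 0.15911071 0.29860096] 0.12759279454687583 [-3.80509432  1.60332419  5.88673037]
theta 59.948117977613485 0.22013213182194477
```

View pics/end.png

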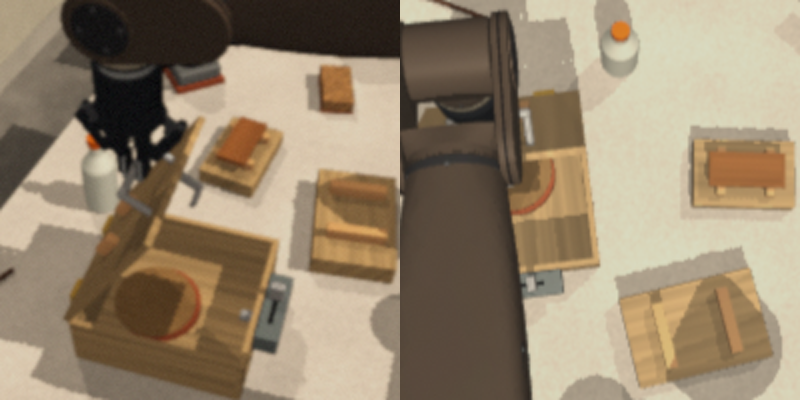

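The lid stands open at about 60°, held at the handle. The panel is on rack A and the bottle is upright. I'll do a short stability check, then hand in.

Request:
{"api": "send_rows", "payload": {"plan": [[[0,0,0],[0,0,0]],[[0,0,0],[0,0,0]],[[0,0,0],[0,0,0]],[[0,0,0],[0,0,0]],[[0,0,0],[0,0,0]]]}}

```text
time: 20.55
eef_pos: [0.6435, 0.1591, 0.2985]
tcp_rot: [-0.526, 0.47, -0.472, 0.528]
contact_force: [-2.9, 0.8, 6.0]
opening: 0.127
```

```bash
python3 -c "
from plant import *
s=get_state();print(s['time'],s['eef_pos'],s['opening'],s['contact_force']);print(sign_off())"
```

```text
20.55 [0.64353454 0.15906343 0.29850073] 0.12730411345167142 [-2.92256687  0.82928826  6.02214681]
the job is handed in; nothing more can be done
None
```

The job is handed in at 20.6 s, with the arm still holding the lid open at about 60°.

- **Panel:** I gripped it by its long edges and lowered it onto the 100 x 150 mm rack until I felt contact. It sits within about 1 mm and 0.5° of the rack's centre and line.
- **Lid tug:** the lid rose 20 mm at a steady 3 N or so, with no stop at 9 mm. The catch was not holding it, so I left the release slide alone.
- **Lid lift:** I followed the hinge arc up to about 60° and kept hold of the handle. During the last 0.5 s before hand-in the pose stayed steady and the force on the tool was about 7 N.

Two checks disagreed:
- **Top-camera check of the panel:** the recheck caught only part of the panel's outline, so I relied on the wrist camera for its position.
- **Lid arc radius:** it measured 220 mm against the stated 216 mm, which fits the few newtons of sideways push I felt while lifting.

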